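# Stack spacer rings from a tilt-out bin into a sleeve

## Robot

A 6-joint arm with a two-finger parallel gripper is mounted at the origin on the work surface. World frame = base frame: x ahead of the robot, y to its left, z up, the work surface at z = 0. Lengths are in m, angles in rad, forces in N, time in s.
With the tool pointing down it reaches from about 0.275 to 0.725 m from the base axis. Payload 15.9 kg.
Tool frame: the origin (TCP) lies at the very end of the fingers, on their centre line; the grasp point (between the pads) lies 19 mm behind it (env.hold_point_z is the distance from the TCP to the grasp point, in m); z points along the fingers, y is the line along which they close (so a half turn about z gives the same grasp; the last joint's range is limited). The gripper opens to 85 mm and grips with 20 to 120 N. Pads are 22 mm wide; open, the fingers measure 114 mm over their backs; the gripper's body (76 mm by 85 mm) begins 54 mm behind the grasp point. The pads swing forward as they close: fully open they stand 13 mm farther back than shut.
Start: joints at [-1.289, 0.213, -0.034, 1.323, 0, 1.571], TCP at [0.139, -0.48, 0.231] pointing down, gripper open.
Joint ranges: [-2.98, 2.98], [-0.74, 1.72], [-1.14, 1.35], [-2.1, 2.04], [-1.57, 1.44], [-3.14, 3.14]. Speed limits (rad/s): [1.89, 1.89, 2.39, 2.57, 3.14, 3.14].

## Interface

Orientations are given as [roll, pitch, yaw] about the fixed x, y, z axes, in that order (R = Rz(yaw) Ry(pitch) Rx(roll)).
In Python, from cell import env gives the robot as it stands.
- The arm moves only by the tool play_rows, never from a script. Its argument "commands" is a list that holds one entry, the list of rows, each a list of 7 numbers: the opening, from -1 (shut) to 1 (fully open), so that 0 is half open, then the shift along the tool's x, y, z in units of 300 mm (1.0 is 300 mm), then the turn, a rotation vector about the tool's x, y, z in units of 180 degrees (1.0 is 180 degrees). A call has 1 to 12 rows; each row is the pose to reach, as a shift and turn from the pose commanded when the call began, along the tool's axes at that moment, turning the shorter way round; what a row does not reach only later rows make up. A row lasts 1/10 s, in which the tool goes at most 50 mm and 8.59 degrees, less where a joint would pass 70% of its speed; a pose out of reach is approached as far as the arm can. A call with a number of a shift or a turn outside -1 to 1 is refused whole. A call with a gripper value outside its range is refused whole. The fingers move at their own pace and stop on an object; "squeeze" is the grip in N (left out, the last holds). Time passes only in rows, so rows that repeat a pose let the fingers close. It gives the time, the measured TCP pose, the force, the opening and the grip force at its end, in the units of the state.
- env.sense(): the state, without advancing time (a new reading comes with each control period).
- env.camera(name): name is "side" or "top"; returns (picture, depth): 480x640x3 uint8, red, green, blue; 480x640 float32, m along the optical axis (not along the pixel's ray), 0 where there is no reading.
- env.camera_info(name): a dict with "fx", "fy", "cx", "cy" (pixels), "eye" and "rotation" of the camera in the world. Camera axes: x right, y up, looking along -z (the intrinsics and any distortion apply to the point x, -y, -z); pixel columns grow to the right and rows downward; lengths in m; the calibration is good to about 2 mm. A picture is of the moment at which its call begins. camera_info takes no time and is no camera call.
- env.hand_in(): hands the job in; it is judged then, once.
The state is a dict: "time": time; "joint_pos": joint angles; "qvel": joint speeds; "joint_torque": joint torques, N m; "tool_pos": TCP position; "orientation": TCP orientation; "contact_force": force on the tool from outside, world axes, zero at the start; "torque": the same for the moment, N m; "grip_width": finger opening in m; "grasp_force": force on a finger pad.
Only numpy, scipy, OpenCV 4.12 (cv2) and the standard library are available. Lean on these libraries where they do the work, as an engineer would, in place of code of your own. Each camera call takes 0.05 s, during which the arm holds its last target. There are 200 camera calls.

## Task

Tilt the small cabinet's bin all the way forward on its bottom hinge, then get the two spacer rings out of it into the round sleeve sunk in the white stand, so that with the ring already in there they form one column of three, lying flat on one another below the deck. Leave the bottle, the beaker and the tip box alone.

Things in the scene. Friction and masses are not known exactly. Their poses are not given: they have to be found in the camera images.
- stand: White stand fixed to the black bench: a level deck plate 360 x 420 mm, 12 mm thick, its top 60 mm above the bench, on short legs. Origin on the bench right under the centre of the sleeve's mouth; x points to the cabinet, z up. The deck reaches from 70 mm before the origin to 290 mm beyond it in x, and 210 mm to either side in y.
- mouth (a point): Centre of the sleeve's round mouth, at the height of the deck's top. Axes as those of the stand. The mouth is flush with the deck, 86 mm across at the top, and narrows like a funnel to the sleeve's bore of 80 mm at 6 mm below the deck. The sleeve's floor is 42 mm below the deck; a ring lies on it, so a column of three rings ends 6 mm below the deck.
- cabinet: Small grey metal cabinet fixed on the deck, 196 mm wide (y), 68 mm deep, 105 mm tall, its roof flat. Origin at deck level on the hinge line of its bin, midway across the front; x points into the cabinet (away from the sleeve), y along the front, z up. Its roof lies from 10 to 68 mm in x.
- bin (a joint): Angle of the tilt-out bin, rad: 0 upright and shut (start), 1.57 tilted right forward, its front lying flat on the deck. Hinge line along y through the cabinet's origin; the top moves towards -x of the cabinet, to the sleeve. Light: under 3 N at the tab; past about 0.4 rad it sinks forward by its own weight in 1 to 3 s, damped, and stays down.
- bin_floor (a point): Middle of the pockets' floor, at the front plate's inner face, 18 mm from the hinge line. Front plate: 180 mm wide, 101 mm tall, 6 mm thick. Two pockets side by side, each 82 mm wide, centred 44 mm left and right; their walls stand 16 mm off the plate and end 73 mm from the hinge line. Tilted, the inner face is 6 mm above the deck and pockets open upward and to the sleeve.
- bin_tab (a point): Middle of the top edge of the bin's tab, which is 64 mm wide (y), 6 mm thick and, when shut, stands 18 mm above the cabinet's roof, free behind (+x side), so that it can be hooked from behind and drawn towards the sleeve. This edge is 123 mm from the hinge line.
- ring_a: Flat steel-coloured spacer ring, 76 mm outer diameter, hole 46 mm, 12 mm thick, about 90 g. At the start it stands on edge in the bin's pocket at y = +44 mm of the cabinet; once the bin is tilted it lies flat on the plate, its centre about 56 mm from the hinge line. Origin at the middle of one flat face; z along the ring's axis.
- ring_a_center (a point): Centre of ring_a, half way through its thickness.
- ring_b: Ring like ring_a, in the bin's pocket at y = -44 mm of the cabinet.
- ring_b_center (a point): Centre of ring_b, half way through its thickness.
- ring_base: Ring like ring_a, lying flat on the floor of the sleeve from the start.
- ring_base_center (a point): Centre of ring_base, half way through its thickness.
- bottle: Loose amber bottle, 54 mm across, 130 mm tall, standing on the deck to one side of the cabinet. Origin under its middle.
- beaker: Loose glass beaker, 64 mm across, 85 mm tall, standing on the deck to the other side of the cabinet. Origin under its middle.
- tip_box: Loose blue box of pipette tips, 87 x 122 mm, 72 mm tall, on the bench beside the stand (+y side). Origin under its middle.
Mind the look-alikes: they are no part of the job. What is shaped like the ring_base but black, blue or turquoise is not meant.

How it is judged:
On the way, in this order (a step that is already met when the one before it is completed fails the run):
1. the bin is tilted right forward (joint over 1.45 rad) (value of joint bin above 1.45 rad), for 0.2 s.
2. one of the two rings from the bin lies flat in the sleeve (((horizontal distance between ring_a_center and mouth below 0.005 m and z of ring_a_center in the frame of mouth below -0.009 m and angle between the z axis of ring_a and the z axis of stand, either way round below 0.12 rad) or (horizontal distance between ring_b_center and mouth below 0.005 m and z of ring_b_center in the frame of mouth below -0.009 m and angle between the z axis of ring_b and the z axis of stand, either way round below 0.12 rad))), for 0.2 s.
At the end, for the whole second after the job is handed in: All three rings lie in the sleeve at rest (slower than 0.02 m/s): each centre within 5 mm of the sleeve's axis, at least 9 mm below the deck, and each ring flat within 0.12 rad (horizontal distance between each of ring_a_center, ring_b_center, ring_base_center and mouth below 0.005 m and z of each of ring_a_center, ring_b_center, ring_base_center in the frame of mouth below -0.009 m and angle between the z axis of each of ring_a, ring_b, ring_base and the z axis of stand, either way round below 0.12 rad and linear speed of each of ring_a, ring_b, ring_base below 0.02 m/s); the robot touches nothing.
It fails at once if the bottle is moved by more than 25 mm or tipped by more than 0.3 rad (distance of bottle from where it was at the start of the episode above 0.025 m or angle between bottle's own z axis and vertical above 0.3 rad).
It fails at once if the beaker is moved by more than 25 mm or tipped by more than 0.3 rad (distance of beaker from where it was at the start of the episode above 0.025 m or angle between beaker's own z axis and vertical above 0.3 rad).
It fails at once if the tip box is moved by more than 25 mm or tipped by more than 0.3 rad (distance of tip_box from where it was at the start of the episode above 0.025 m or angle between tip_box's own z axis and vertical above 0.3 rad).
It also fails if it takes over 58 s, if anything falls off the work surface, if the arm or the gripper's body presses on something with over 40 N, if the wrist force passes 120 N, or if a joint passes its speed limit or range.

## Working session

There is one attempt and no reset: what is moved stays moved. The work goes in short steps, Python scripts to look and compute and a tool call to move; the robot and the scene stay as the last step left them, time stands still between calls to the robot, and variables do not carry over. Pictures are saved under pics/ and viewed, at most 10 in all, crops included, and the job is handed in when it is done.

Besides the shell and the picture viewer there is one more tool, called as name([rows], argument=value, ...), one row to a line, values as JSON. play_rows: Moves the arm, as the interface text tells. Shifts and turns lie within -1 to 1; 1 stands for 300 mm of shift or 180 degrees of turn. Its arguments: {"type":"object","properties":{"commands":{"type":"array","items":{"type":"array","items":{"type":"array","items":{"type":"number"}}}},"squeeze":{"type":"number"}},"required":["commands"]}

```bash
mkdir -p pics
python3 - <<'E'
from cell import env
import cv2, numpy as np
for n in ("top","side"):
    p,d=env.camera(n); cv2.imwrite(f"pics/{n}0.png",p[:,:,::-1]); np.save(f"pics/{n}0.npy",d)
    print(n,env.camera_info(n))
s=env.sense(); print(s['tool_pos'],s['orientation'],s['grip_width'],s['time'])
E
```

```text
top {'fx': 491.0747554924424, 'fy': 491.0747554924424, 'cx': 319.3437125739064, 'cy': 244.68464598882937, 'eye': array([0.3661755 , 0.06271093, 1.10855617]), 'rotation': array([ 0.12822777, -0.01941053, -1.56516654])}
side {'fx': 436.83736424833273, 'fy': 436.83736424833273, 'cx': 325.15537514452797, 'cy': 235.46518967388963, 'eye': array([0.34745311, 0.91593812, 0.62382171]), 'rotation': array([ 1.07260589e+00,  4.49586149e-04, -2.97853483e+00])}
[ 0.13893138 -0.47997174  0.23085355] [-3.14055484e+00 -2.72944904e-06  2.81747071e-01] 0.08548005362272545 0.1
```

View pics/top0.png

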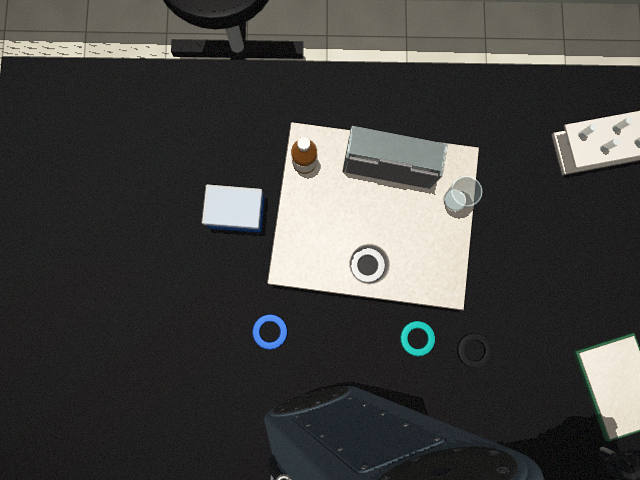

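View pics/side0.png

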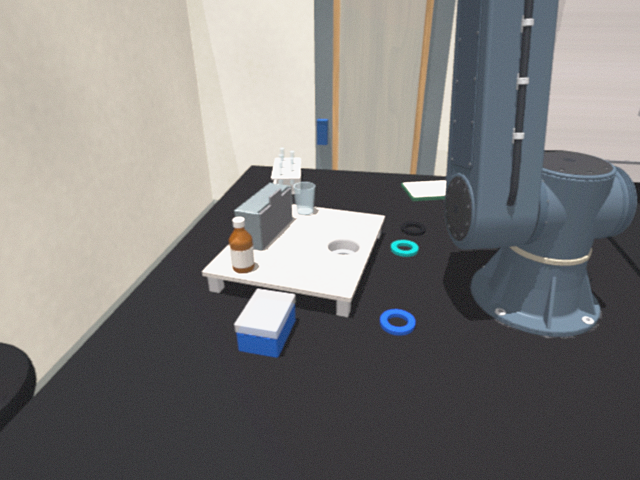

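The top view shows the deck with corners near (291,123), (478,147), (464,310) and (268,284), the sleeve near (368,264), and the cabinet near (395,157) with its front facing the sleeve. The bottle is at (305,155), the beaker at (462,195) and the tip box at (233,207). The loose blue (270,332), turquoise (418,338) and black (474,350) rings on the bench are look-alikes. The meant rings are in the bin and the sleeve.

```bash
cat > h.py <<'E'
import numpy as np, cv2
from cell import env
from scipy.spatial.transform import Rotation as Ro
def cam(n):
    c=env.camera_info(n); return c,Ro.from_euler('xyz',c['rotation']).as_matrix()
def ray(n,uv,z):
    c,R=cam(n); uv=np.atleast_2d(uv).astype(float)
    d=np.c_[(uv[:,0]-c['cx'])/c['fx'],-(uv[:,1]-c['cy'])/c['fy'],-np.ones(len(uv))]@R.T
    return c['eye']+d*((z-c['eye'][2])/d[:,2])[:,None]
def cloud(n,d):
    c,R=cam(n); v,u=np.mgrid[:480,:640]
    P=np.stack([(u-c['cx'])/c['fx']*d,-(v-c['cy'])/c['fy']*d,-d],-1)
    return P@R.T+c['eye']
def proj(n,P):
    c,R=cam(n); q=(np.atleast_2d(P)-c['eye'])@R
    return np.c_[c['cx']+c['fx']*q[:,0]/-q[:,2], c['cy']-c['fy']*q[:,1]/-q[:,2]]
E
python3 - <<'E'
from h import *
im=cv2.imread("pics/top0.png"); d=np.load("pics/top0.npy"); P=cloud("top",d)
g=im.min(2); m=((g>140)).astype(np.uint8); m[:100]=0;m[:,:265]=0;m[:,500:]=0;m[330:]=0
cs,_=cv2.findContours(m,cv2.RETR_EXTERNAL,cv2.CHAIN_APPROX_NONE); c=max(cs,key=cv2.contourArea)
h=cv2.convexHull(c)[:,0]; W=ray("top",h,0.06)[:,:2]
r=cv2.minAreaRect((W*1000).astype(np.float32)); print("deck",r, cv2.boxPoints(r))
print("deck z",[P[v,u].round(3) for u,v in((320,220),(420,280),(300,270))])
# sleeve: depth below deck
dm=((P[...,2]<0.053)&(d>0)).astype(np.uint8); dm2=np.zeros_like(dm); dm2[235:295,340:400]=dm[235:295,340:400]
cs,_=cv2.findContours(dm2,cv2.RETR_EXTERNAL,cv2.CHAIN_APPROX_NONE); c=max(cs,key=cv2.contourArea)
(e)=cv2.minEnclosingCircle((ray("top",c[:,0],0.06)[:,:2]*1000).astype(np.float32)); print("mouth depth",e)
# roof
sub=np.zeros(d.shape,bool); sub[110:200,335:455]=True
q=P[sub&(P[...,2]>0.155)&(P[...,2]<0.172)]; print("roof",len(q),cv2.minAreaRect((q[:,:2]*1000).astype(np.float32)),q[:,2].mean())
q=P[sub&(P[...,2]>0.176)]; print("tab",len(q),q.mean(0) if len(q) else 0,cv2.minAreaRect((q[:,:2]*1000).astype(np.float32)) if len(q) else 0)
cr=im[105:305,330:490]; cv2.imwrite("pics/crop0.png",cv2.resize(cr,None,fx=3.5,fy=3,interpolation=cv2.INTER_CUBIC))
E
```

```text
deck ((574.833740234375, -86.47610473632812), (436.10760498046875, 370.5532531738281), 82.73970794677734) [[ 363.4856  -279.36688]
 [ 731.0679  -326.19635]
 [ 786.1819   106.41467]
 [ 418.5996   153.24414]]
deck z [array([0.555, 0.042, 0.06 ]), array([ 0.427, -0.172,  0.064]), array([0.446, 0.084, 0.062])]
mouth depth ((461.5196533203125, -63.37110900878906), 40.19063186645508)
roof 3107 ((678.6091918945312, -107.56690979003906), (196.02069091796875, 69.68549346923828), 79.28237915039062) 0.1654894303383328
tab 186 [ 0.56875483 -0.05575681  0.44160821] ((522.2332153320312, -12.249526977539062), (59.12452697753906, 341.1694641113281), 54.51156234741211)
```

View pics/crop0.png

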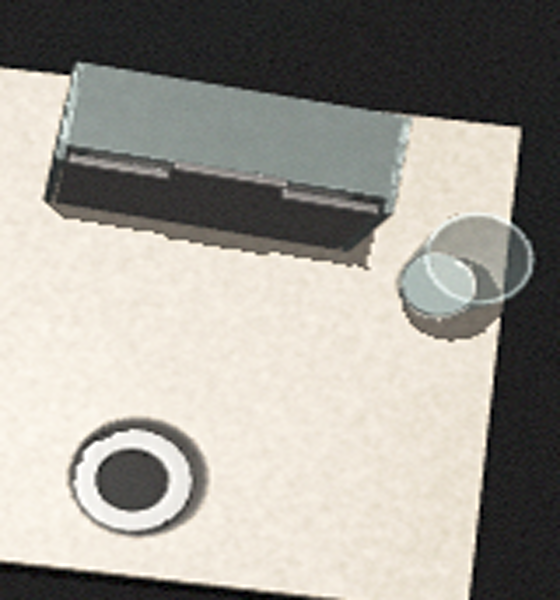

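The crop shows the roof, with the bin's dark front below it. The light strips at (120,165) and (335,197) are the plate's top edges and the tab is between them. The white base ring is in the sleeve at crop (132,480). It is the only one of the four rings that is sunk in the deck and not coloured, so it fits the description.

```bash
cat >> h.py <<'E'
def move(p,yaw,roll=np.pi,pitch=0):
    s=env.sense(); R0=Ro.from_euler('xyz',s['orientation']); R1=Ro.from_euler('xyz',[roll,pitch,yaw])
    d=R0.inv().apply(np.array(p)-s['tool_pos'])/0.3; t=(R0.inv()*R1).as_rotvec()/np.pi
    print('t',s['time'],'shift',d.round(4),'turn',t.round(4),'rows>',np.linalg.norm(d)*6,np.linalg.norm(t)*180/8.59)
E
python3 - <<'E'
from h import *
im=cv2.imread("pics/top0.png"); d=np.load("pics/top0.npy"); P=cloud("top",d)
g=cv2.cvtColor(im,cv2.COLOR_BGR2GRAY)
m=np.zeros_like(g); m[240:290,342:395]=(g[240:290,342:395]>225)*255
n,l,st,ce=cv2.connectedComponentsWithStats(m)
k=[i for i in range(1,n) if st[i,4]>150]; print(st[k])
for z,lo,hi in((0.06,120,0),):
    pass
dark=np.zeros_like(g); dark[240:290,342:395]=(g[240:290,342:395]<110)*255
cs,_=cv2.findContours(dark,cv2.RETR_EXTERNAL,cv2.CHAIN_APPROX_NONE)
for c in cs:
    if cv2.contourArea(c)>100:
        for z in (0.03,0.06):
            w=(ray("top",c[:,0],z)[:,:2]*1000).astype(np.float32); print("dark",z,cv2.contourArea(c),cv2.minEnclosingCircle(w),cv2.fitEllipse(w))
# ring top by depth
sub=np.zeros(d.shape,bool); sub[240:290,342:395]=True
q=P[sub&(P[...,2]>0.024)&(P[...,2]<0.036)]; print("ring",len(q),cv2.minEnclosingCircle((q[:,:2]*1000).astype(np.float32)),q.mean(0))
# cabinet roof edges
sub[:]=False; sub[110:200,335:455]=True
q=P[sub&(P[...,2]>0.155)&(P[...,2]<0.172)]; a=np.deg2rad(-10.5)
for a in np.deg2rad([-10,-10.5,-11]):
    X=q[:,:2]@np.array([[np.cos(a),-np.sin(a)],[np.sin(a),np.cos(a)]]); print(np.rad2deg(a),np.percentile(X,[.5,1,2,98,99,99.5],axis=0).T.round(4))
q=P[sub&(P[...,2]>0.174)&(P[...,2]<0.195)]; print("tab",len(q),q.mean(0) if len(q) else 0)
for nm,(u,v) in dict(bk=(462,193),bt=(304,145)).items(): print(nm,ray("top",(u,v),0.145 if nm=='bk' else .19))
move((0.675,-0.105,0.25),-0.185)
E
```

```text
[[ 342  240   53   50 1333]
 [ 351  248   33   33  456]]
dark 0.03 296.5 ((462.0508728027344, -63.30874252319336), 22.544544219970703) ((462.03631591796875, -63.585472106933594), (42.82754135131836, 43.375492095947266), 125.74664306640625)
dark 0.06 296.5 ((459.3841247558594, -59.80351257324219), 21.917463302612305) ((459.3699645996094, -60.07254409790039), (41.636295318603516, 42.16900634765625), 125.74623107910156)
dark 0.03 119.0 ((464.4462585449219, -66.13226318359375), 41.951168060302734) ((463.0608825683594, -64.98655700683594), (78.7541732788086, 81.77359008789062), 41.187496185302734)
dark 0.06 119.0 ((461.712890625, -62.548484802246094), 40.784305572509766) ((460.3659973144531, -61.434654235839844), (76.56362915039062, 79.49906921386719), 41.18754196166992)
ring 623 ((463.0245361328125, -66.1354751586914), 39.57765579223633) [ 0.46350889 -0.06575496  0.03046189]
-10.0 [[ 0.6522  0.6526  0.6531  0.7195  0.7203  0.7209]
 [-0.085  -0.0839 -0.0822  0.1064  0.1081  0.1091]]
-10.5 [[ 0.6524  0.6527  0.653   0.7194  0.7202  0.7207]
 [-0.0791 -0.0778 -0.0762  0.1124  0.1142  0.1151]]
-11.0 [[ 0.6523  0.6525  0.6527  0.7192  0.7199  0.7206]
 [-0.073  -0.072  -0.0703  0.1184  0.1203  0.1211]]
tab 145 [ 0.6471373  -0.10214043  0.18218439]
bk [[ 0.59802037 -0.2425723   0.145     ]]
bt [[0.67905512 0.076349   0.19      ]]
t 0.1 shift [ 2.064  -0.7039 -0.0631] turn [-3.000e-04  1.000e-04  1.486e-01] rows> 13.089537152109159 3.113236586000504
```

play_rows([
  [[-1, 0.167, -0.057, 0, 0, 0, 0.04], [-1, 0.333, -0.113, 0, 0, 0, 0.08], [-1, 0.5, -0.17, 0, 0, 0, 0.11], [-1, 0.667, -0.227, 0, 0, 0, 0.149], [-1, 0.833, -0.284, 0, 0, 0, 0.149], [-1, 1, -0.34, -0.06, 0, 0, 0.149], [-1, 1, -0.34, -0.06, 0, 0, 0.149], [-1, 1, -0.34, -0.06, 0, 0, 0.149]],
], squeeze=40)

```text
time: 0.9
tool_pos: [0.4011, -0.2971, 0.2496]
orientation: [-3.141, -0.001, -0.183]
contact_force: [-0.6, 0.3, -0.6]
grip_width: 0.0001
grasp_force: 0.0
```

```bash
python3 -c "
from h import *
print(env.sense()['tool_pos'],env.sense()['orientation'])
move((0.6675,-0.1054,0.25),-0.183)"
```

```text
[ 0.40112813 -0.29712023  0.24957368] [-3.14136183e+00 -6.02932262e-04 -1.82610412e-01]
t 0.9 shift [ 0.7571 -0.7897 -0.0008] turn [-0.0001 -0.0002  0.0001] rows> 6.5638646464700106 0.005029761909096094
```

play_rows([
  [[-1, 0.757, -0.79, 0, 0, 0, 0], [-1, 0.757, -0.79, 0, 0, 0, 0], [-1, 0.757, -0.79, 0, 0, 0, 0], [-1, 0.757, -0.79, 0, 0, 0, 0], [-1, 0.757, -0.79, 0, 0, 0, 0], [-1, 0.757, -0.79, 0, 0, 0, 0], [-1, 0.757, -0.79, 0, 0, 0, 0], [-1, 0.757, -0.79, 0, 0, 0, 0], [-1, 0.757, -0.79, 0, 0, 0, 0], [-1, 0.757, -0.79, 0.17, 0, 0, 0], [-1, 0.757, -0.79, 0.17, 0, 0, 0], [-1, 0.757, -0.79, 0.17, 0, 0, 0]],
])

```text
time: 2.1
tool_pos: [0.6634, -0.1157, 0.199]
orientation: [-3.136, 0.002, -0.174]
contact_force: [0.4, -1.1, 1.8]
grip_width: 0.0001
grasp_force: 0.0
```

Run:
```python
from h import *
move((0.6675,-0.1054,0.171),-0.183)
p,d=env.camera("side"); c=p[150:300,190:400,::-1]; cv2.imwrite("pics/s1.png",cv2.resize(c,None,fx=3.8,fy=3.8,interpolation=cv2.INTER_CUBIC))
print(proj("side",[(.6675,-.1054,.198),(.6478,-.1018,.183)]))
```

```text
t 2.1 shift [ 0.0076 -0.0358  0.0937] turn [-0.0018  0.0005  0.0028] rows> 0.6032035933410553 0.0707902289516307
[[267.46811795 184.53446461]
 [274.78570015 190.89607599]]
```

View pics/s1.png

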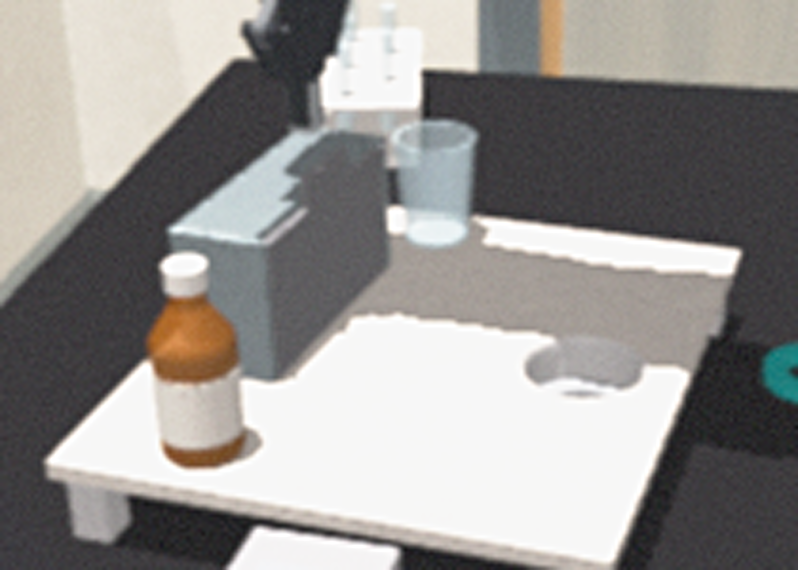

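The fingers are at crop (303,120), above the roof and behind the tab. The bin is still shut. I'll let the arm settle first.

play_rows([
  [[-1, 0.008, -0.036, 0, 0, 0, 0], [-1, 0.008, -0.036, 0, 0, 0, 0]],
])

```text
time: 2.35
tool_pos: [0.6699, -0.1085, 0.2008]
orientation: [-3.132, -0.004, -0.164]
contact_force: [0.8, -0.3, -0.5]
grip_width: -0.0001
grasp_force: 0.0
```

```bash
python3 -c "
from h import *
move((0.6675,-0.1054,0.1705),-0.183)"
```

```text
t 2.35 shift [-0.0099 -0.008   0.1011] turn [-0.0031 -0.0012  0.006 ] rows> 0.6115256616714545 0.14446757972294494
```

play_rows([
  [[-1, -0.005, -0.008, 0.05, 0, 0, 0.004], [-1, -0.005, -0.008, 0.09, 0, 0, 0.004], [-1, -0.005, -0.008, 0.099, 0, 0, 0.004], [-1, -0.005, -0.008, 0.099, 0, 0, 0.004]],
])

```text
time: 2.75
tool_pos: [0.6664, -0.1102, 0.1686]
orientation: [-3.129, 0.001, -0.169]
contact_force: [0.2, -0.9, 0.8]
grip_width: -0.0
grasp_force: 0.0
```

```bash
python3 -c "
from h import *
print(env.sense()['joint_pos'])
move((0.6675,-0.1054,0.1705),-0.183)"
```

```text
[-0.16994774  0.60793385  0.39425613  1.35773053  0.01302064  3.14058066]
t 2.75 shift [ 0.0009 -0.0164 -0.0061] turn [-0.0041  0.0002  0.0045] rows> 0.10529348117755347 0.12788428719645228
```

The last joint is at its limit, so the yaw stays near -0.17, which will do here. Now I pull the tab.

play_rows([
  [[-1, -0.03, -0.01, 0, 0, 0, 0], [-1, -0.06, -0.01, 0, 0, 0, 0], [-1, -0.09, -0.01, 0, 0, 0, 0], [-1, -0.12, -0.01, 0.005, 0, 0, 0], [-1, -0.15, -0.01, 0.015, 0, 0, 0], [-1, -0.18, -0.01, 0.025, 0, 0, 0], [-1, -0.21, -0.01, 0.04, 0, 0, 0], [-1, -0.24, -0.01, 0.05, 0, 0, 0], [-1, -0.25, -0.01, 0.05, 0, 0, 0], [-1, -0.25, -0.01, -0.1, 0, 0, 0], [-1, -0.25, -0.01, -0.26, 0, 0, 0], [-1, -0.25, -0.01, -0.35, 0, 0, 0]],
])

```text
time: 3.95
tool_pos: [0.5934, -0.0969, 0.2782]
orientation: [-3.128, -0.004, -0.168]
contact_force: [0.2, 0.1, 0.4]
grip_width: 0.0001
grasp_force: 0.0
```

```bash
python3 -c "
from h import *
print(env.sense()['joint_pos'])
move((0.46,-0.063,0.25),-0.183+np.pi/2)"
```

```text
[-0.16892557  0.43268239  0.38824114  1.52216856  0.0135778   3.14062877]
t 3.95 shift [-0.4577 -0.0357  0.0926] turn [-0.0024 -0.0044 -0.4952] rows> 2.810137608288267 10.377144984970984
```

play_rows([
  [[0, -0.15, -0.03, 0, 0, 0, -0.048], [0, -0.3, -0.035, 0, 0, 0, -0.095], [0, -0.45, -0.035, 0, 0, 0, -0.143], [0, -0.57, -0.035, 0, 0, 0, -0.19], [-0.3, -0.57, -0.035, 0, 0, 0, -0.238], [-0.3, -0.57, -0.035, 0, 0, 0, -0.285], [-0.3, -0.57, -0.035, 0, 0, 0, -0.333], [-0.3, -0.57, -0.035, 0, 0, 0, -0.38], [-0.3, -0.57, -0.035, 0, 0, 0, -0.428], [-0.3, -0.57, -0.035, 0, -0.002, -0.004, -0.475], [-0.3, -0.57, -0.035, 0, -0.002, -0.004, -0.495], [-0.3, -0.57, -0.035, 0, -0.002, -0.004, -0.495]],
])

```text
time: 5.15
tool_pos: [0.4263, -0.0578, 0.2747]
orientation: [-3.138, -0.002, 1.388]
contact_force: [-0.6, 0.3, -0.1]
grip_width: 0.03
grasp_force: 0.0
```

Run:
```python
from h import *
p,d=env.camera("top"); cv2.imwrite("pics/t2f.png",p[:,:,::-1]); np.save("pics/t2.npy",d)
c=p[110:310,260:490,::-1]; cv2.imwrite("pics/t2.png",cv2.resize(c,None,fx=3,fy=3,interpolation=cv2.INTER_CUBIC))
e=np.array([.983,-.182]); f=np.array([.182,.983]); o=np.array([.6449,-.1012])
for s in(44,-44): w=o-.056*e+s/1000*f; print(w,proj("top",[*w,.078]))
s=env.sense(); print(s['tool_pos'],s['orientation'],s['grip_width'])
```

```text
[ 0.59786  -0.047756] [[362.1057841  199.41537369]]
[ 0.581844 -0.13426 ] [[402.4095498  207.12804978]]
[ 0.42620833 -0.05782445  0.2745395 ] [-3.13817706e+00 -1.62989058e-03  1.38563195e+00] 0.029658409286571517
```

View pics/t2.png

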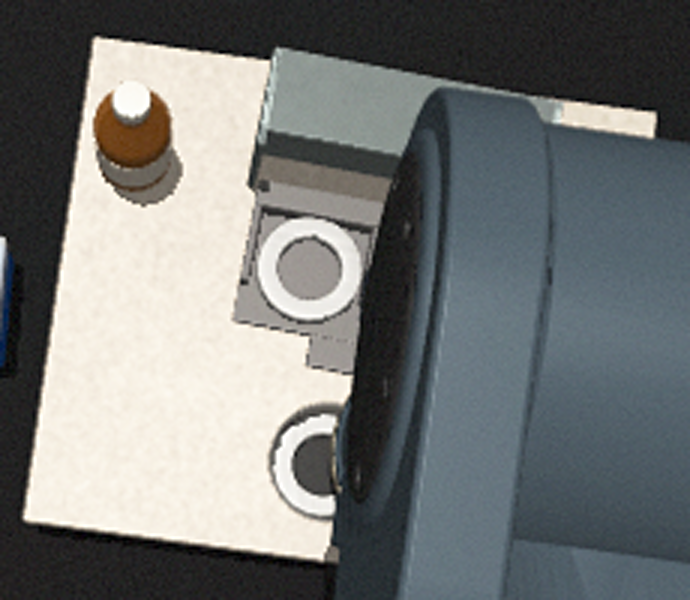

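The bin lies flat. Ring_a lies in its left pocket at crop (309,268), full-image (363.0,199.3), within 1 px of the prediction. Next is the measured centre and the move to above its near rim.

Run:
```python
from h import *
im=cv2.imread("pics/t2f.png"); g=im.min(2); d=np.load("pics/t2.npy"); P=cloud("top",d)
m=np.zeros_like(g); m[178:222,342:380]=(g[178:222,342:380]>200)*255
cs,_=cv2.findContours(m,cv2.RETR_EXTERNAL,cv2.CHAIN_APPROX_NONE); c=max(cs,key=cv2.contourArea)
w=(ray("top",c[:,0],.078)[:,:2]*1000).astype(np.float32); print(cv2.minEnclosingCircle(w),cv2.fitEllipse(w),P[181+4:183+4,362])
e=np.array([.983,-.182]); a=np.array(cv2.fitEllipse(w)[0])/1000
t=a-.0305*e; print(t); move((*t,.12),-.183+np.pi/2); move((*t,.071),-.183+np.pi/2)
```

```text
((599.1127319335938, -48.99747848510742), 36.764404296875) ((599.0614624023438, -48.919254302978516), (71.41311645507812, 71.77811431884766), 2.9294815063476562) [[ 0.6296745  -0.04775858  0.07747956]
 [ 0.62697395 -0.04753777  0.07942751]]
[ 0.56907996 -0.04336825]
t 5.2 shift [0.1342 0.461  0.5138] turn [-0.0011 -0.0005 -0.0007] rows> 4.219181989301969 0.02907046815448061
t 5.2 shift [0.1339 0.4615 0.6771] turn [-0.0011 -0.0005 -0.0007] rows> 4.981951942657297 0.02907046815448061
```

play_rows([
  [[-0.3, 0.034, 0.115, 0.12, 0, 0, 0], [-0.3, 0.067, 0.23, 0.25, 0, 0, 0], [-0.3, 0.1, 0.345, 0.38, 0, 0, 0], [-0.3, 0.134, 0.461, 0.45, 0, 0, 0], [-0.3, 0.134, 0.461, 0.51, 0, 0, 0], [-0.3, 0.134, 0.461, 0.51, 0, 0, 0], [-0.3, 0.134, 0.461, 0.51, 0, 0, 0], [-0.3, 0.134, 0.461, 0.51, 0, 0, 0]],
])

```text
time: 6.0
tool_pos: [0.5689, -0.0433, 0.1222]
orientation: [-3.14, -0.002, 1.386]
contact_force: [-0.5, 0.4, 0.3]
grip_width: 0.0299
grasp_force: 0.0
```

```bash
python3 -c "
from h import *
move((0.5691,-.0434,0.071),-0.183+np.pi/2)
p,d=env.camera('side'); c=p[180:280,220:360,::-1]; cv2.imwrite('pics/s2.png',cv2.resize(c,None,fx=5.5,fy=5.5,interpolation=cv2.INTER_CUBIC))"
```

```text
t 6.0 shift [-0.0004  0.001   0.1707] turn [-0.0007 -0.0006 -0.0005] rows> 1.0241059027085666 0.021181783153601835
```

View pics/s2.png

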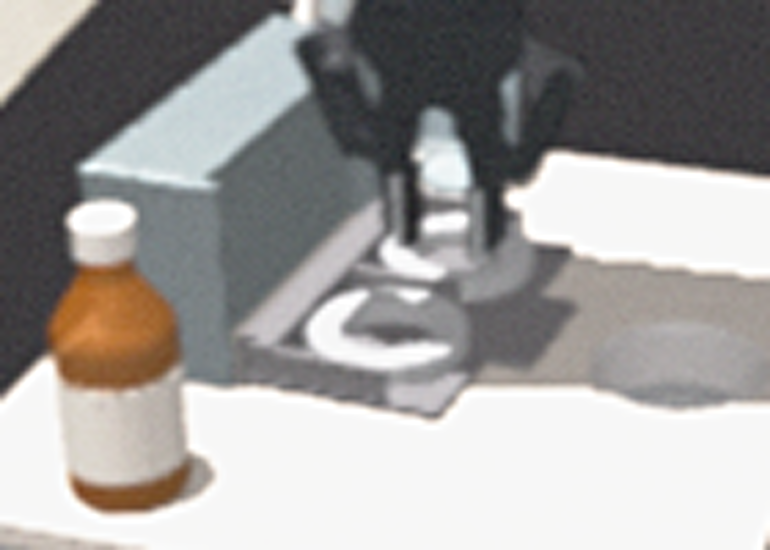

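Both rings lie in the bin: ring_a at crop (390,330), ring_b behind the fingers at (455,255). The fingers are above ring_a's near rim. I'll lower them and close gently.

play_rows([
  [[-0.3, 0, 0.001, 0.06, 0, 0, 0], [-0.3, 0, 0.001, 0.12, 0, 0, 0], [-0.3, 0, 0.001, 0.168, 0, 0, 0], [-0.3, 0, 0.001, 0.168, 0, 0, 0], [-0.3, 0, 0.001, 0.168, 0, 0, 0], [-1, 0, 0.001, 0.168, 0, 0, 0], [-1, 0, 0.001, 0.168, 0, 0, 0], [-1, 0, 0.001, 0.168, 0, 0, 0], [-1, 0, 0.001, 0.168, 0, 0, 0], [-1, 0, 0.001, 0.168, 0, 0, 0]],
], squeeze=40)

```text
time: 7.05
tool_pos: [0.5693, -0.0431, 0.0716]
orientation: [-3.139, -0.002, 1.387]
contact_force: [-2.6, 1.2, 7.4]
grip_width: 0.0144
grasp_force: 39.2
```

```bash
python3 -c "
from h import *
move((0.5693,-.0431,0.125),-0.183+np.pi/2)
move((0.432,-.058,0.125),-0.183+np.pi/2)"
```

```text
t 7.05 shift [ 0.0002 -0.0005 -0.1781] turn [-0.0007 -0.0006 -0.0002] rows> 1.0685011960330257 0.02084581995106892
t 7.05 shift [-0.1322 -0.4414 -0.1773] turn [-0.0007 -0.0006 -0.0002] rows> 2.9621863515072957 0.02084581995106892
```

play_rows([
  [[-1, 0, 0, -0.06, 0, 0, 0], [-1, 0, 0, -0.12, 0, 0, 0], [-1, 0, 0, -0.177, 0, 0, 0], [-1, -0.02, -0.08, -0.177, 0, 0, 0], [-1, -0.05, -0.18, -0.177, 0, 0, 0], [-1, -0.08, -0.28, -0.177, 0, 0, 0], [-1, -0.11, -0.38, -0.177, 0, 0, 0], [-1, -0.132, -0.441, -0.177, 0, 0, 0], [-1, -0.132, -0.441, -0.177, 0, 0, 0], [-1, -0.132, -0.441, -0.177, 0, 0, 0]],
])

```text
time: 8.05
tool_pos: [0.4323, -0.0581, 0.1245]
orientation: [-3.139, -0.002, 1.387]
contact_force: [-0.1, -0.1, -0.8]
grip_width: 0.0141
grasp_force: 39.3
```

Run:
```python
from h import *
s=env.sense();print(s['tool_pos'],s['grip_width'],s['contact_force'])
p,d=env.camera('side'); cv2.imwrite('pics/s3f.png',p[:,:,::-1]); np.save('pics/s3.npy',d)
x0,y0=260,180
c=p[180:290,260:410,::-1]; cv2.imwrite('pics/s3.png',cv2.resize(c,None,fx=5,fy=5,interpolation=cv2.INTER_CUBIC))
rc=np.array([.462,-.0635])
for z in(.12,.132): print((proj('side',[*rc,z])-[260,180])*5)
t=np.linspace(0,2*np.pi,9)[:-1]
print(((proj('side',np.c_[rc[0]+.043*np.cos(t),rc[1]+.043*np.sin(t),0*t+.06])-[260,180])*5).round())
print(((proj('side',np.c_[rc[0]+.038*np.cos(t),rc[1]+.038*np.sin(t),0*t+.132])-[260,180])*5).round())
```

```text
[ 0.43228141 -0.05812404  0.12449797] 0.014119382348644464 [-0.08331644 -0.13526405 -0.77969348]
[[417.00621241 221.78406399]]
[[417.47092636 200.56926853]]
[[333. 318.]
 [348. 349.]
 [404. 367.]
 [467. 359.]
 [497. 331.]
 [479. 301.]
 [425. 285.]
 [365. 292.]]
[[343. 195.]
 [357. 221.]
 [408. 235.]
 [465. 229.]
 [493. 206.]
 [476. 181.]
 [427. 168.]
 [372. 174.]]
```

View pics/s3.png

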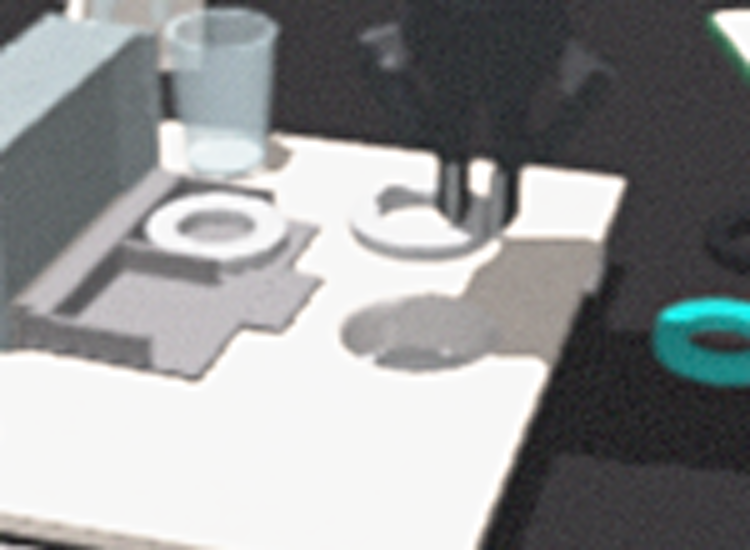

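Ring_a is held level, with its left edge at crop (352,215). The mouth is below it at (420,332), and ring_b is still in the bin at (215,225). I'll measure the ring and the mouth in this same view.

Run:
```python
from h import *
im=cv2.imread('pics/s3f.png'); d=np.load('pics/s3.npy'); P=cloud('side',d); g=im.min(2)
from scipy.optimize import least_squares
def circ(X,r):
    f=least_squares(lambda c:np.hypot(*(X-c).T)-r,X.mean(0),loss='soft_l1',f_scale=.001); return f.x, np.sqrt(np.mean(f.fun**2)), len(X)
# lower/left outline of held ring: bright/gray vs white deck is weak -> use depth cloud
sub=np.zeros(d.shape,bool); sub[212:236,328:362]=True
q=P[sub&(P[...,2]>.105)&(P[...,2]<.145)]
print('z pct',np.percentile(q[:,2],[2,20,50,80,98]).round(4))
# outer silhouette: per column lowest pixel with z>.105
M=(sub&(P[...,2]>.105)&(P[...,2]<.145)).astype(np.uint8)
pts=[(u,np.where(M[:,u])[0].max()+.5) for u in range(330,356) if M[:,u].any()]
zb=np.percentile(q[:,2],2)
for z in(.1185,.1195,.1205): print('ring',circ(ray('side',pts,z)[:,:2],.038))
# mouth: near rim (lower image edge) dark -> white
m=np.zeros_like(g); m[236:258,326:362]=(g[236:258,326:362]<215)*255
# near rim: per column lowest dark pixel, columns away from shadow
pts=[(u,np.where(m[:,u])[0].max()+.5) for u in range(329,356) if m[:,u].any()]
print('mouth',circ(ray('side',pts,.06)[:,:2],.043)); print(np.array(pts)[::3].tolist())
# depth based rim
N=np.zeros_like(g); N[236:258,326:362]=(P[236:258,326:362,2]<.055)*255
pts=[(u,np.where(N[:,u])[0].max()+.5) for u in range(329,356) if N[:,u].any()]
print('mouth d',circ(ray('side',pts,.06)[:,:2],.043))
```

```text
z pct [0.118  0.1232 0.1278 0.1297 0.1431]
ring (array([ 0.45972113, -0.06058734]), np.float64(0.0011206876686309238), 26)
ring (array([ 0.45949027, -0.05873989]), np.float64(0.001123271865604396), 26)
ring (array([ 0.45925951, -0.05689233]), np.float64(0.0011259626737050168), 26)
mouth (array([ 0.45962457, -0.06058099]), np.float64(0.0023868516905276023), 27)
[[329.0, 249.5], [332.0, 250.5], [335.0, 252.5], [338.0, 253.5], [341.0, 254.5], [344.0, 254.5], [347.0, 254.5], [350.0, 253.5], [353.0, 252.5]]
mouth d (array([ 0.45920586, -0.05822964]), np.float64(0.0010689512874939046), 27)
```

The ring and the mouth agree to about 1–2 mm, so I'll lower it.

play_rows([
  [[-1, 0, 0, 0.06, 0, 0, 0], [-1, 0, 0, 0.12, 0, 0, 0], [-1, 0, 0, 0.15, 0, 0, 0], [-1, 0, 0, 0.17, 0, 0, 0], [-1, 0, 0, 0.18, 0, 0, 0], [-1, 0, 0, 0.19, 0, 0, 0], [-1, 0, 0, 0.2, 0, 0, 0], [-1, 0, 0, 0.206, 0, 0, 0], [-1, 0, 0, 0.206, 0, 0, 0]],
])

```text
time: 9.0
tool_pos: [0.4313, -0.0579, 0.0618]
orientation: [-3.137, -0.002, 1.387]
contact_force: [-0.2, 0.1, -1.0]
grip_width: 0.014
grasp_force: 39.3
```

play_rows([
  [[-0.4, 0, 0, 0, 0, 0, 0], [-0.4, 0, 0, 0, 0, 0, 0], [-0.4, 0, 0, 0, 0, 0, 0], [-0.4, 0, 0, 0, 0, 0, 0], [-0.4, 0, 0, -0.06, 0, 0, 0], [-0.4, 0, 0, -0.14, 0, 0, 0], [-0.4, 0, 0, -0.25, 0, 0, 0], [-0.4, 0, 0, -0.25, 0, 0, 0], [-0.4, 0, 0, -0.25, 0, 0, 0]],
])

```text
time: 9.9
tool_pos: [0.4321, -0.0581, 0.1371]
orientation: [-3.139, -0.002, 1.387]
contact_force: [-0.4, -0.1, 1.0]
grip_width: 0.0257
grasp_force: 0.0
```

Run:
```python
from h import *
p,d=env.camera('side'); P=cloud('side',d)
c=p[180:290,260:410,::-1]; cv2.imwrite('pics/s4.png',cv2.resize(c,None,fx=5,fy=5,interpolation=cv2.INTER_CUBIC))
q=P[236:256,328:358]; print('mouth region max z',np.percentile(q[...,2],[1,5,50,95,99,100]).round(4))
f=np.array([.182,.983]); e=np.array([.983,-.182])
b=(np.array([.5991,-.0489])-.088*f+np.array([.5818,-.1343]))/2; t=b-.0305*e; print(b,t)
move((*t,.137),-.183+np.pi/2); print(env.sense()['grip_width'])
```

```text
mouth region max z [0.0213 0.027  0.0492 0.0586 0.0599 0.6238]
[ 0.582442 -0.134852] [ 0.5524605 -0.129301 ]
t 9.95 shift [-0.16    0.4399 -0.0043] turn [-0.0014 -0.0005 -0.0002] rows> 2.808592670656577 0.03150814185313669
0.025455275748853368
```

View pics/s4.png

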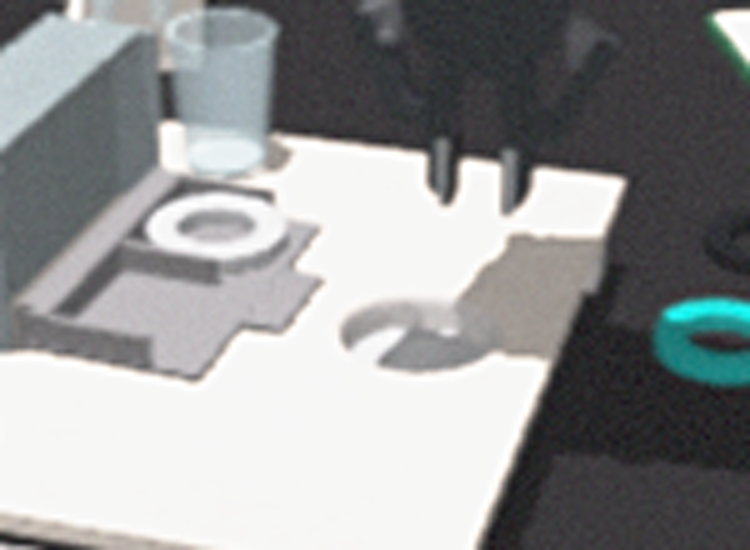

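Ring_a has dropped into the sleeve and lies below the deck; the lit ring is visible at crop (365,345). Ring_b is at crop (217,227). I'll go to it now.

play_rows([
  [[-0.3, -0.05, 0.14, 0, 0, 0, 0], [-0.3, -0.1, 0.28, 0, 0, 0, 0], [-0.3, -0.14, 0.38, 0, 0, 0, 0], [-0.3, -0.16, 0.44, 0, 0, 0, 0], [-0.3, -0.16, 0.44, 0, 0, 0, 0], [-0.3, -0.16, 0.44, 0.05, 0, 0, 0], [-0.3, -0.16, 0.44, 0.05, 0, 0, 0]],
])

```text
time: 10.65
tool_pos: [0.5507, -0.1287, 0.1187]
orientation: [-3.133, -0.002, 1.387]
contact_force: [-0.1, -0.1, -0.7]
grip_width: 0.03
grasp_force: 0.0
```

Run:
```python
from h import *
print(ray('side',(260+215/5,180+227/5),.078)); move((.5525,-.1293,.0716),-.183+np.pi/2)
```

```text
[[ 0.57963076 -0.12112786  0.078     ]]
t 10.65 shift [-0.0011  0.0075  0.1569] turn [-0.0027 -0.0006 -0.0002] rows> 0.9425891215097828 0.05804580436606949
```

play_rows([
  [[-0.3, -0.001, 0.004, 0.06, 0, 0, 0], [-0.3, -0.001, 0.004, 0.11, 0, 0, 0], [-0.3, -0.001, 0.004, 0.156, 0, 0, 0], [-0.3, -0.001, 0.004, 0.156, 0, 0, 0], [-0.3, -0.001, 0.004, 0.156, 0, 0, 0], [-1, -0.001, 0.004, 0.156, 0, 0, 0], [-1, -0.001, 0.004, 0.156, 0, 0, 0], [-1, -0.001, 0.004, 0.156, 0, 0, 0], [-1, -0.001, 0.004, 0.156, 0, 0, 0], [-1, -0.001, 0.004, 0.156, 0, 0, 0]],
], squeeze=40)

```text
time: 11.65
tool_pos: [0.5532, -0.1294, 0.0754]
orientation: [-3.137, -0.002, 1.388]
contact_force: [-6.6, 3.4, 9.0]
grip_width: 0.0133
grasp_force: 39.0
```

Run:
```python
from h import *
move((.432,-.058,.1245),-.183+np.pi/2)
```

```text
t 11.65 shift [ 0.1606 -0.4414 -0.1615] turn [-0.0013 -0.0006 -0.    ] rows> 2.9800833100238395 0.031083919982257676
```

play_rows([
  [[-1, 0, 0, -0.06, 0, 0, 0], [-1, 0, 0, -0.12, 0, 0, 0], [-1, 0, 0, -0.162, 0, 0, 0], [-1, 0.03, -0.08, -0.162, 0, 0, 0], [-1, 0.065, -0.18, -0.162, 0, 0, 0], [-1, 0.1, -0.28, -0.162, 0, 0, 0], [-1, 0.138, -0.38, -0.162, 0, 0, 0], [-1, 0.16, -0.441, -0.162, 0, 0, 0], [-1, 0.16, -0.441, -0.162, 0, 0, 0], [-1, 0.16, -0.441, -0.162, 0, 0, 0]],
])

```text
time: 12.65
tool_pos: [0.4329, -0.0585, 0.1242]
orientation: [-3.139, -0.002, 1.388]
contact_force: [0.4, 0.3, -1.1]
grip_width: 0.0124
grasp_force: 41.1
```

Run:
```python
from h import *
s=env.sense();print(s['tool_pos'],s['grip_width'],s['contact_force'])
p,d=env.camera('side'); cv2.imwrite('pics/s5f.png',p[:,:,::-1]); np.save('pics/s5.npy',d); P=cloud('side',d)
c=p[180:290,260:410,::-1]; cv2.imwrite('pics/s5.png',cv2.resize(c,None,fx=5,fy=5,interpolation=cv2.INTER_CUBIC))
from scipy.optimize import least_squares
def circ(X,r):
    f=least_squares(lambda c:np.hypot(*(X-c).T)-r,X.mean(0),loss='soft_l1',f_scale=.001); return f.x, np.sqrt(np.mean(f.fun**2)), len(X)
sub=np.zeros(d.shape,bool); sub[212:236,328:362]=True
M=(sub&(P[...,2]>.1)&(P[...,2]<.145)); q=P[M]; print(len(q),np.percentile(q[:,2],[2,20,50,80,98]).round(4))
pts=[(u,np.where(M[:,u])[0].max()+.5) for u in range(330,356) if M[:,u].any()]
print(pts[::4])
for z in(.1155,.1175,.1195): print('ring',circ(ray('side',pts,z)[:,:2],.038))
```

```text
[ 0.43294373 -0.05853742  0.12417414] 0.012350794650955857 [ 0.40664866  0.33109573 -1.06561186]
396 [0.1123 0.1173 0.1222 0.1261 0.1429]
[(330, np.float64(230.5)), (334, np.float64(232.5)), (338, np.float64(233.5)), (342, np.float64(234.5)), (346, np.float64(234.5)), (350, np.float64(233.5)), (354, np.float64(232.5))]
ring (array([ 0.4617578 , -0.05751423]), np.float64(0.0015129549154120822), 26)
ring (array([ 0.46131833, -0.05386423]), np.float64(0.0015133789426274948), 26)
ring (array([ 0.46087814, -0.05021394]), np.float64(0.0015141197582441974), 26)
```

View pics/s5.png

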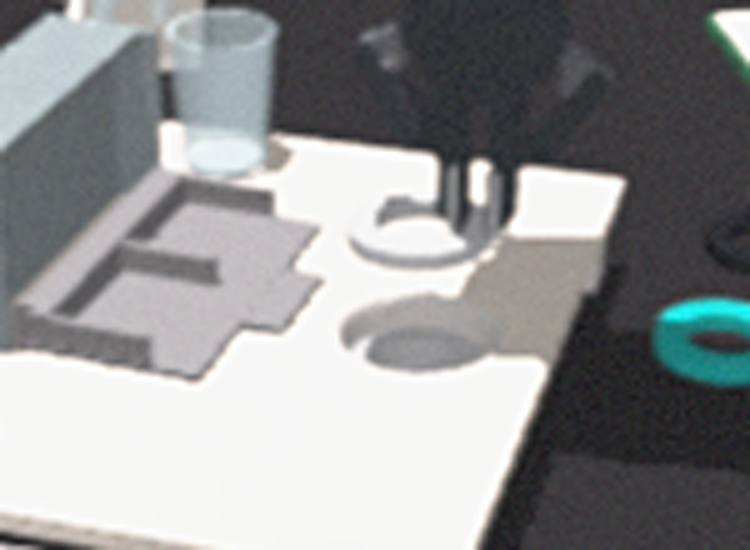

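Ring_b is held level but about 5 mm lower than ring_a was, with its underside about 10 mm below the fingertips. It is about 2 mm too far in +x. I'll correct that while lowering.

play_rows([
  [[-1, 0, -0.004, 0.04, 0, 0, 0], [-1, 0, -0.008, 0.08, 0, 0, 0], [-1, 0, -0.008, 0.11, 0, 0, 0], [-1, 0, -0.008, 0.13, 0, 0, 0], [-1, 0, -0.008, 0.15, 0, 0, 0], [-1, 0, -0.008, 0.165, 0, 0, 0], [-1, 0, -0.008, 0.18, 0, 0, 0], [-1, 0, -0.008, 0.19, 0, 0, 0], [-1, 0, -0.008, 0.2, 0, 0, 0], [-1, 0, -0.008, 0.2, 0, 0, 0]],
])

```text
time: 13.7
tool_pos: [0.43, -0.0579, 0.0635]
orientation: [-3.138, -0.002, 1.387]
contact_force: [0.7, 0.7, -1.3]
grip_width: 0.0122
grasp_force: 40.8
```

play_rows([
  [[-0.4, 0, 0, 0, 0, 0, 0], [-0.4, 0, 0, 0, 0, 0, 0], [-0.4, 0, 0, 0, 0, 0, 0], [-0.4, 0, 0, 0, 0, 0, 0], [-0.4, 0, 0, -0.06, 0, 0, 0], [-0.4, 0, 0, -0.16, 0, 0, 0], [-0.4, 0, 0, -0.32, 0, 0, 0], [-0.4, 0, -0.17, -0.4, 0, 0, 0], [-0.4, 0, -0.3, -0.4, 0, 0, 0], [-0.4, 0, -0.3, -0.4, 0, 0, 0], [-0.4, 0, -0.3, -0.4, 0, 0, 0]],
])

```text
time: 14.8
tool_pos: [0.3417, -0.0417, 0.1844]
orientation: [-3.139, -0.002, 1.387]
contact_force: [0.8, 0.6, 0.2]
grip_width: 0.0256
grasp_force: 0.0
```

Run:
```python
from h import *
p,d=env.camera('side'); P=cloud('side',d)
c=p[225:275,310:380,::-1]; cv2.imwrite('pics/s6.png',cv2.resize(c,None,fx=9,fy=9,interpolation=cv2.INTER_CUBIC))
q=P[242:254,330:356].reshape(-1,3); print(np.percentile(q[:,2],[1,5,25,50,75,95,99]).round(4))
r=q[(q[:,2]>.045)&(q[:,2]<.058)]
A=np.c_[r[:,:2]-r[:,:2].mean(0),np.ones(len(r))]; print(len(r),np.linalg.lstsq(A,r[:,2],rcond=None)[0])
```

```text
[0.0261 0.0301 0.0437 0.0505 0.0519 0.0539 0.0582]
220 [0.00251256 0.03541955 0.05113017]
```

View pics/s6.png

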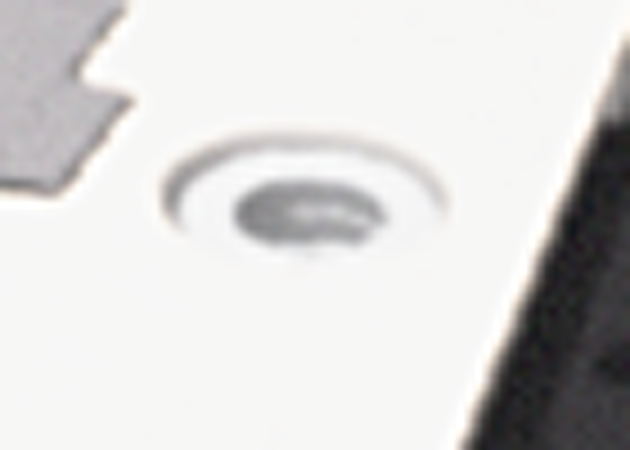

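The top ring lies flat in the sleeve at crop (310,205). Its top is at about z 0.052, a few millimetres below the deck, and it is tilted no more than 0.04 rad. The gripper is clear.

```bash
python3 -c "
from h import *
print(env.hand_in())"
```

```text
the job is handed in; nothing more can be done
None
```

I tilted the bin fully forward and put both rings in the sleeve; the last camera view shows the top ring flat, about 8 mm below the deck, and I handed the job in at about 15 s without being shown the judge's verdict.

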